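Take the red wheel-weight caddy off its hook into the job tray

ROBOT

A 6-joint arm with a two-finger parallel gripper is mounted at the origin on a cart in front of the work surface, level with it; the furniture and walls round the work are solid. World frame = base frame: x ahead of the robot, y to its left, z up, the work surface at z = 0. Lengths are in m, angles in rad, forces in N, time in s.
With the tool pointing down it reaches from about 0.35 to 0.925 m from the base axis. Payload 6.4 kg.
Tool frame: the origin (TCP) lies at the very end of the fingers, on their centre line; the grasp point (between the pads) lies 19 mm behind it; z points along the fingers, y is the line along which they close (so a half turn about z gives the same grasp; the last joint's range is limited). The gripper opens to 94 mm and grips with 3 to 60 N. Pads are 16 mm wide; open, the fingers measure 119 mm over their backs; the gripper's body (75 mm by 177 mm) begins 78 mm behind the grasp point.
Start: joints at [1.035, 0.245, 1.558, -0, 1.339, -0.174], TCP at [0.23, 0.608, 0.205] pointing down, gripper open.
Joint ranges: [-3.13, 3.13], [-1.02, 2.26], [0.13, 2.54], [-0.95, 4.09], [0.21, 2.88], [-2.74, 2.74]. Speed limits (rad/s): [2.57, 2.57, 3.14, 3.14, 3.14, 3.14].

INTERFACE

Orientations are given as a unit quaternion [w, x, y, z].
In Python, from station import ctrl gives the robot as it stands. The module is installed in compiled form; this text tells all that it offers.
- The arm moves only by the shell command python3 -m handwheel 'ROWS' [FORCE]. ROWS is JSON, a list of rows, each a list of 5 numbers: the finger opening in cm, from 0 to 9.4, then the shift along the world's x, y, z in cm, then the turn about the world's z in degrees. A call has 1 to 12 rows; each row shifts and turns the commanded pose from where the row before left it; what a row does not reach is not made up. A row lasts 1/12 s, in which the tool goes at most 41.7 mm and 7.16 degrees, less where a joint would pass 70% of its speed; a pose out of reach is approached as far as the arm can. A call is refused whole if a number of a shift passes 4.17 or a number of a turn 7.16, either way. A call with a gripper value outside its range is refused whole. The fingers move at their own pace and stop on an object; FORCE is the grip in N (left out, the last holds). Time passes only in rows, so rows that do not move let the fingers close. It gives the time, the measured TCP pose, the force, the opening and the grip force at its end, in the units of the state.
- ctrl.state(): the state, without advancing time (a new reading comes with each control period).
- ctrl.capture(name): name is "side" or "top" or "wrist"; returns a dict with "color" (420x560x3 uint8, red, green, blue), "depth" (420x560 float32, m along the optical axis (not along the pixel's ray), 0 where there is no reading), "K" (3x3 intrinsics, pixels), "rvec" (rotation vector, rad) and "tvec" (3), from world to camera coordinates, as OpenCV has them; the wrist camera has in their place "tool_from_camera" (4x4, takes a point from camera to tool coordinates, whose origin is the TCP and whose axes are the flange's). Camera axes: x right, y down, z forward; pixel columns grow to the right and rows downward; lengths in m; the calibration is good to about 2 mm. A picture is of the moment at which its call begins: read the wrist's pose just before it.
- ctrl.job_done(): hands the job in; it is judged then, once.
The state is a dict: "time": time; "joints": joint angles; "qd": joint speeds; "joint_torque": joint torques, N m; "tool_pos": TCP position; "orientation": TCP orientation; "contact_force": force on the tool from outside, world axes, zero at the start; "wrist_torque": the same for the moment, N m; "gripper_width": finger opening in m; "finger_force": force on a finger pad.
Only numpy, scipy, OpenCV 4.12 (cv2) and the standard library are available. Lean on these libraries where they do the work, as an engineer would, in place of code of your own. Each camera call takes 0.05 s, during which the arm holds its last target. There are 200 camera calls.

TASK

The next car needs weights from the red caddy. Lift the red caddy up and off its hook on the rack and stand it upright inside the blue tray, setting it down rather than dropping it; leave the yellow and green caddies hanging on their hooks.

Things in the scene. Friction and masses are not known exactly. Their poses are not given: they have to be found in the camera images.
- red_caddy_grip (a point): Red wheel-weight caddy, 0.10-0.21 kg: square pot 54 mm over its rim, 50 high, with a rigid upright strap bail: two legs 16 wide (x), 5 thick, 44 over their outer faces (y), joined by a crown 106 to 112 above the pot's underside. Point: between the legs, 85 above the underside, 27 below the crown's top. z up, y along the rack, x toward the rack's panel. Hangs by the crown on any of the rack's 3 hooks.
- yellow_caddy_grip (a point): Yellow caddy, same make, point and axes; stays. Each hook: a level 10 mm round bar along the caddy's x, passing through the bail between its legs, 16 mm above this point, from a panel 45 mm behind this point (panel top 29 mm above it) to an upturned tip whose front is 35 mm before it (-x, the open end) and which rises 15 mm above the bar's top.
- green_caddy_grip (a point): Green caddy, same make, point and axes; stays. The 3 hooks stand 110 mm apart on one fixed rack, one caddy on each. To leave its hook, a caddy must rise over 16 mm (30 is good; near 45 the pot's rim meets the bar), then go over 45 mm out along its own -x. The bail can be gripped from above across its legs (along y), the bar then lying between the fingers.
- blue_tray: The open blue plastic tray, 117 (x) x 127 (y) x 63 mm high over its rim; inside 106 x 116 mm with a floor 2 mm thick. Origin at the centre of its underside, z up. It stands loose on the console top (z = 0), 0.3 kg.
Mind the look-alikes: they are no part of the job. Of the things like the part that bears red_caddy_grip, leave any that is pink, purple or white; of the rest the larger one is meant.

How it is judged:
By the outcome, as a careful person would: the job done as asked, in the order asked, and still so for the second after the job is handed in, with the robot touching nothing.
It also fails if it takes over 38 s, if anything falls off the work surface, if the arm or the gripper's body presses on something with over 40 N, if the wrist force passes 120 N, or if a joint passes its speed limit or range.

## Working session

There is one attempt and no reset: what is moved stays moved. The work goes in short steps, Python scripts to look and compute and a shell command to move; the robot and the scene stay as the last step left them, time stands still between calls to the robot, and variables do not carry over. Pictures are saved under pics/ and viewed, at most 10 in all, crops included, and the job is handed in when it is done.

```bash
mkdir -p pics
cat > h.py <<'E'
import numpy as np,cv2
from station import ctrl
def cap(n):
    s=ctrl.state(); c=ctrl.capture(n); 
    if n=='wrist':
        w,x,y,z=s['orientation']; from scipy.spatial.transform import Rotation as R
        T=np.eye(4);T[:3,:3]=R.from_quat([x,y,z,w]).as_matrix();T[:3,3]=s['tool_pos'];M=T@c['tool_from_camera']
    else:
        W=np.eye(4);W[:3,:3]=cv2.Rodrigues(np.array(c['rvec'],float))[0];W[:3,3]=np.ravel(c['tvec']);M=np.linalg.inv(W)
    d=c['depth'];v,u=np.indices(d.shape);K=c['K']
    P=np.stack([(u-K[0][2])/K[0][0]*d,(v-K[1][2])/K[1][1]*d,d],-1)@M[:3,:3].T+M[:3,3]
    P[d==0]=np.nan
    return c['color'],P,M,K
E
python3 - <<'E'
from h import *
for n in('side','top','wrist'):
    c,P,M,K=cap(n); cv2.imwrite(f'pics/{n}.png',c[...,::-1]); np.savez(f'{n}.npz',c=c,P=P,M=M,K=K)
    print(n,M.round(3).tolist())
print(ctrl.state())
im=np.hstack([cv2.imread('pics/side.png'),cv2.imread('pics/top.png')])
E
```

```text
side [[0.957, -0.157, 0.243, 0.21], [-0.289, -0.475, 0.831, -1.277], [-0.015, -0.866, -0.5, 0.805], [0.0, 0.0, 0.0, 1.0]]
top [[0.008, -0.998, 0.059, 0.447], [-1.0, -0.008, 0.004, -0.111], [-0.003, -0.059, -0.998, 1.718], [0.0, 0.0, 0.0, 1.0]]
wrist [[0.354, 0.897, 0.266, 0.151], [0.935, -0.339, -0.103, 0.636], [-0.002, 0.285, -0.959, 0.384], [0.0, 0.0, 0.0, 1.0]]
{'time': 0.15, 'joints': array([ 1.03485086e+00,  2.45635170e-01,  1.55869117e+00, -2.76441165e-05,
        1.33867672e+00, -1.74111854e-01]), 'qd': array([ 0.0005427 , -0.00201386, -0.00510426,  0.00162257, -0.00130884,
        0.00080554]), 'joint_torque': array([ 1.65701626e-03, -4.16263604e+01, -3.14982605e+01,  6.86186599e-02,
        3.15999286e-02, -9.12206315e-05]), 'tool_pos': array([0.2298751 , 0.60752645, 0.20463333]), 'orientation': array([-2.32530779e-04,  1.79928308e-01,  9.83679473e-01, -6.65900440e-04]), 'contact_force': array([-0.11606029, -0.35498609, -0.81323968]), 'wrist_torque': array([-0.01609955,  0.03294633, -0.03674533]), 'finger_force': 0.0, 'gripper_width': 0.0944019599972575}
```

View pics/side.png

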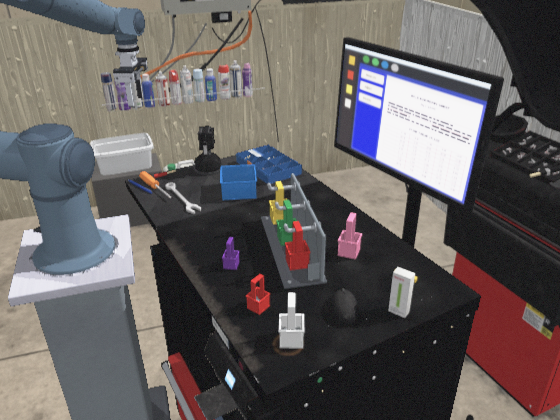

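View pics/top.png

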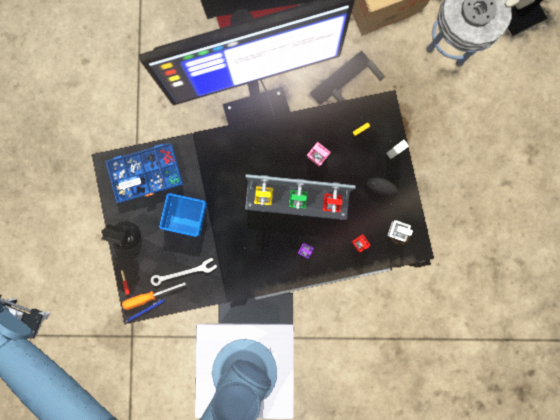

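Side view: red candidates are the one on the rack at about (297,245) and the one standing at (258,295). In the top view they are at (333,203) and (361,243). The rack one is larger and hangs on a hook, so it fits. The pink, purple and white ones are excluded. The tray is at side (238,182), top (183,216); the parts organiser beside it at top (145,172) is not the tray.

Run:
```python
from h import *
for n in('side','top'):
    z=np.load(n+'.npz');c=z['c'];P=z['P'];h=cv2.cvtColor(c,cv2.COLOR_RGB2HSV)
    H,S,V=[h[...,i].astype(int) for i in range(3)]
    for nm,m in dict(red=((H<6)|(H>174))&(S>170)&(V>70),yellow=(H>18)&(H<32)&(S>150)&(V>90),green=(H>45)&(H<80)&(S>120)&(V>50),blue=(H>98)&(H<115)&(S>130)&(V>60)).items():
        m=m&(P[...,2]>-.05)&(P[...,2]<.4)&(P[...,0]<1)
        k,l,st,ce=cv2.connectedComponentsWithStats(m.astype(np.uint8))
        for i in range(1,k):
            if st[i,4]>40:
                q=P[l==i];q=q[~np.isnan(q[:,0])]
                if len(q)<20: continue
                print(n,nm,ce[i].round(),st[i,4],'lo',np.percentile(q,3,0).round(3),'hi',np.percentile(q,97,0).round(3))
                if nm!='blue':
                    t=q[q[:,2]>np.percentile(q[:,2],98)-.012]; print('    top',t.mean(0).round(4),len(t))
                else:
                    t=q[abs(q[:,2]-.062)<.006]
                    if len(t)>20: print('    rim',cv2.minAreaRect(t[:,:2].astype(np.float32)))
z=np.load('side.npz')['c'];w=np.load('top.npz')['c']
a=cv2.resize(z[170:360,190:380],(400,400),interpolation=3);b=cv2.resize(w[160:270,240:370],(400,400*110//130),interpolation=3)
b=cv2.copyMakeBorder(b,0,400-b.shape[0],0,0,0);cv2.imwrite('pics/crop.png',np.hstack([a,b])[...,::-1])
# gray rack panel
P=np.load('top.npz')['P'];g=P[170:225,240:360].reshape(-1,3);t=g[g[:,2]>np.nanpercentile(g[:,2],90)];print(t[:,2].min(),cv2.minAreaRect(t[:,:2].astype(np.float32)),np.nanpercentile(g[:,2],[50,80,90,95,99]))
```

```text
side red [297. 250.] 686 lo [ 0.525 -0.307  0.036] hi [ 0.574 -0.256  0.143]
    top [ 0.549  -0.2866  0.1413] 70
side red [258. 296.] 563 lo [ 0.399 -0.401  0.002] hi [ 0.445 -0.354  0.088]
    top [ 0.4214 -0.3795  0.0851] 74
side green [285. 224.] 363 lo [ 0.535 -0.195  0.04 ] hi [ 0.567 -0.145  0.144]
    top [ 0.5596 -0.1784  0.141 ] 61
side blue [255. 173.] 2475 lo [0.454 0.134 0.004] hi [0.728 0.443 0.065]
    rim ((0.510002613067627, 0.1994534134864807), (0.13760654628276825, 0.1160845085978508), 78.64761352539062)
side blue [140. 186.] 51 lo [0.17  0.272 0.003] hi [0.227 0.365 0.013]
top red [332. 202.] 184 lo [ 0.527 -0.304  0.011] hi [ 0.578 -0.252  0.145]
    top [ 0.5511 -0.2771  0.1409] 64
top red [361. 243.] 155 lo [ 0.4   -0.405 -0.004] hi [ 0.447 -0.353  0.089]
    top [ 0.4225 -0.375   0.086 ] 35
top red [126. 287.] 51 lo [0.252 0.385 0.002] hi [0.29  0.4   0.018]
    top [0.2706 0.3924 0.0112] 46
top yellow [361. 129.] 107 lo [ 0.784 -0.406 -0.006] hi [ 0.824 -0.354  0.02 ]
    top [ 0.8015 -0.3801  0.0138] 72
top yellow [263. 195.] 212 lo [ 0.548 -0.086  0.007] hi [ 0.599 -0.033  0.147]
    top [ 0.5711 -0.0591  0.1419] 68
top yellow [136. 300.] 152 lo [0.216 0.31  0.017] hi [0.248 0.389 0.036]
    top [0.2289 0.3579 0.0293] 96
top green [297. 198.] 190 lo [ 0.536 -0.195  0.012] hi [ 0.59  -0.141  0.145]
    top [ 0.5619 -0.1674  0.1408] 71
top blue [145. 172.] 2008 lo [ 0.567  0.23  -0.004] hi [0.734 0.451 0.037]
top blue [183. 215.] 1589 lo [ 0.451  0.139 -0.006] hi [0.571 0.268 0.066]
    rim ((0.5087915062904358, 0.20303186774253845), (0.1280318796634674, 0.11728669703006744), 78.3564682006836)
0.13590225276933765 ((0.571885883808136, -0.1682613343000412), (0.3356632590293884, 0.09111201018095016), 84.75067901611328) [0.00563611 0.06296574 0.13590096 0.1415619  0.14661646]
```

View pics/crop.png

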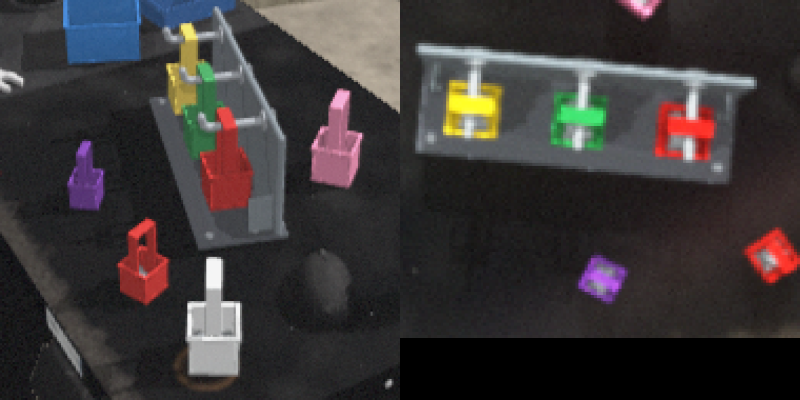

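The crop confirms it: the larger red caddy hangs on the hook nearest the camera, with its bar through the bail. The small red one stands on the table. The rack's y-axis is at about 84.75°, so the tool needs about +15.5°. Setting out.

```bash
python3 -m handwheel '[[9.4,1.25,-3.4,0.1,0.65],[9.4,1.25,-3.4,0.1,0.65],[9.4,1.25,-3.4,0.1,0.65],[9.4,1.25,-3.4,0.1,0.65],[9.4,1.25,-3.4,0.1,0.65],[9.4,1.25,-3.4,0.1,0.65],[9.4,1.25,-3.4,0.1,0.65],[9.4,1.25,-3.4,0.1,0.65],[9.4,1.25,-3.4,0.1,0.65],[9.4,1.25,-3.4,0.1,0.65],[9.4,1.25,-3.4,0.1,0.65],[9.4,1.25,-3.4,0.1,0.65]]' 25
python3 -m handwheel '[[9.4,1.25,-3.4,0,0.65],[9.4,1.25,-3.4,0,0.65],[9.4,1.25,-3.4,0,0.65],[9.4,1.25,-3.4,0,0.65],[9.4,1.25,-3.4,0,0.65],[9.4,1.25,-3.4,0,0.65],[9.4,1.25,-3.4,0,0.65],[9.4,1.25,-3.4,0,0.65],[9.4,1.25,-3.4,0,0.65],[9.4,1.25,-3.4,0,0.65],[9.4,1.25,-3.4,0,0.65],[9.4,1.25,-3.4,0,0.65]]'
python3 -m handwheel '[[9.4,0,-3.0,0,0],[9.4,0,-2.5,0,0],[9.4,0,-1.3,0,0],[9.4,0,0,0,0],[9.4,0,0,0,0]]'
python3 - <<'E'
from h import *
s=ctrl.state();print(s['tool_pos'],s['orientation'],s['joints'])
c,P,M,K=cap('wrist');cv2.imwrite('pics/w2.png',c[...,::-1])
h=cv2.cvtColor(c,cv2.COLOR_RGB2HSV);H,S,V=[h[...,i].astype(int) for i in range(3)]
m=((H<6)|(H>174))&(S>150)&(V>60)&(P[...,1]>-.34)&(P[...,0]>.48)
q=P[m];print('all',np.nanpercentile(q,[1,99],0).round(4))
zt=np.nanpercentile(q[:,2],98)
t=q[q[:,2]>zt-.004];print(zt,len(t),t.mean(0),np.percentile(t,[2,98],0).round(4),cv2.minAreaRect(t[:,:2].astype(np.float32)))
r=q[abs(q[:,2]-(zt-.062))<.004];print('rim',cv2.minAreaRect(r[:,:2].astype(np.float32)))
E
```

```text
time: 1.15
tool_pos: [0.3801, 0.1983, 0.2174]
orientation: [0.0, 0.112, 0.994, 0.0]
contact_force: [0.9, -0.3, -0.2]
gripper_width: 0.0943
finger_force: 0.0
time: 2.15
tool_pos: [0.5302, -0.2098, 0.2171]
orientation: [-0.0, 0.045, 0.999, 0.0]
contact_force: [0.0, -0.0, 0.6]
gripper_width: 0.0937
finger_force: 0.0
time: 2.57
tool_pos: [0.5299, -0.2756, 0.2171]
orientation: [-0.0, 0.045, 0.999, 0.0]
contact_force: [0.1, -0.4, -1.0]
gripper_width: 0.094
finger_force: 0.0
[ 0.52985623 -0.27561587  0.21710597] [-2.60521606e-04  4.50469154e-02  9.98984728e-01  4.70471276e-04] [-6.69537686e-01  1.14132980e-01  1.68535984e+00  4.70875679e-04
  1.34307270e+00 -2.15031620e+00]
all [[ 0.5229 -0.3038 -0.5245]
 [ 1.4179  0.1108  0.1421]]
0.14190499276776067 387 [ 0.54903166 -0.27491631  0.14093651] [[ 0.5414 -0.2994  0.1385]
 [ 0.558  -0.2599  0.1426]] ((0.5502474308013916, -0.27915939688682556), (0.04247668758034706, 0.016010526567697525), 85.28556060791016)
rim ((0.5432868003845215, -0.2783622145652771), (0.05294886976480484, 0.039441756904125214), 84.42819213867188)
```

View pics/w2.png

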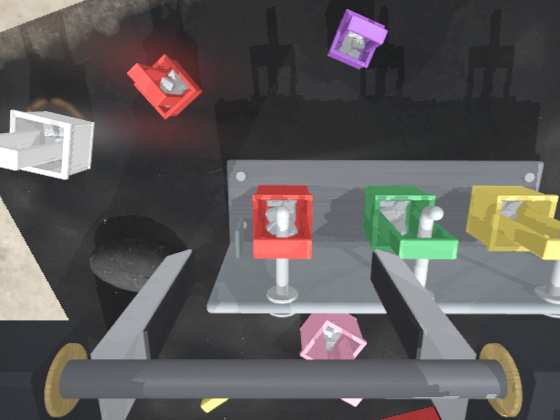

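The wrist view shows the red caddy's crown at about pixel (282,245), with the bar through it, between the fingers. The crown is at (0.550, -0.279, 0.142), yaw as expected. Descending and gripping.

```bash
python3 -m handwheel '[[7,1.0,-0.2,0,0],[7,1.0,-0.15,0,0],[7,0,0,-2,0],[7,0,0,-2,0],[7,0,0,-2,0],[7,0,0,-2,0],[7,0,0,-1.5,0],[7,0,0,-1.5,0],[7,0,0,-1.0,0],[7,0,0,0,0],[7,0,0,0,0]]' 25
python3 -m handwheel '[[3,0,0,0,0],[3,0,0,0,0],[3,0,0,0,0],[3,0,0,0,0],[3,0,0,0,0],[3,0,0,0,0],[3,0,0,0,0],[3,0,0,0,0]]' 25
```

```text
time: 3.53
tool_pos: [0.5503, -0.2788, 0.0974]
orientation: [-0.0, 0.044, 0.999, 0.0]
contact_force: [0.3, 0.3, 0.5]
gripper_width: 0.0701
finger_force: 0.0
time: 4.2
tool_pos: [0.5504, -0.2797, 0.0981]
orientation: [0.0, 0.045, 0.999, -0.0]
contact_force: [-0.4, 1.7, 3.1]
gripper_width: 0.0439
finger_force: 25.0
```

```bash
python3 -m handwheel '[[3,0,0,0.6,0],[3,0,0,0.6,0],[3,0,0,0.6,0],[3,0,0,0.6,0],[3,0,0,0.6,0],[3,0,0,0,0],[3,0,0,0,0]]' 25
python3 - <<'E'
from h import *
c,P,M,K=cap('side');cv2.imwrite('pics/s3.png',cv2.resize(c[170:320,200:360,::-1],None,fx=3,fy=3))
E
```

```text
time: 4.78
tool_pos: [0.5503, -0.2798, 0.1281]
orientation: [0.0, 0.045, 0.999, -0.0]
contact_force: [0.4, 0.4, -1.0]
gripper_width: 0.0444
finger_force: 25.0
```

View pics/s3.png

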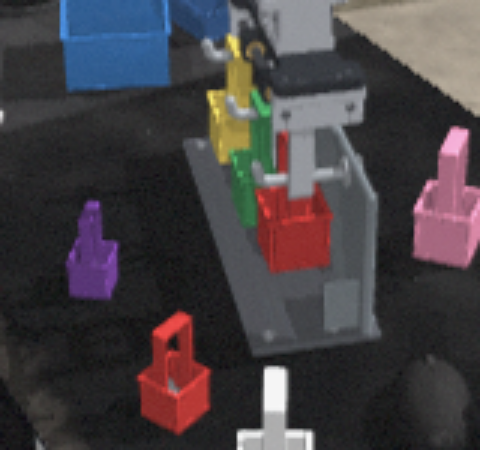

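The crop shows the red caddy lifted off the bar, with its pot at crop (293,230) level and clear of green at (245,185). Next, out along its -x.

```bash
python3 -m handwheel '[[3,-1.0,0.1,0,0],[3,-1.0,0.1,0,0],[3,-1.0,0.1,0,0],[3,-1.0,0.1,0,0],[3,-1.0,0.1,0,0],[3,-1.0,0.1,0,0],[3,-1.0,0.1,0,0],[3,-1.0,0.05,0,0],[3,0,0,0,0],[3,0,0,1,0],[3,0,0,1.5,0],[3,0,0,1.5,0]]'
python3 -m handwheel '[[3,0,0,2,0],[3,0,0,2,0],[3,0,0,2,0],[3,0,0,2,0],[3,0,0,1,0],[3,0,0,0,0]]'
```

```text
time: 5.83
tool_pos: [0.4703, -0.2721, 0.1684]
orientation: [0.0, 0.045, 0.999, 0.0]
contact_force: [0.4, 1.0, -2.1]
gripper_width: 0.0439
finger_force: 25.0
time: 6.33
tool_pos: [0.4716, -0.2732, 0.2612]
orientation: [0.003, 0.045, 0.999, -0.002]
contact_force: [0.7, -0.4, -1.4]
gripper_width: 0.044
finger_force: 25.0
```

```bash
python3 -m handwheel '[[3,0.2,1.5,0,-0.4],[3,0.25,2.5,0,-0.4],[3,0.25,3,0,-0.4],[3,0.25,3,0,-0.4],[3,0.25,3,0,-0.4],[3,0.25,3,0,-0.4],[3,0.25,3,0,-0.4],[3,0.25,3,0,-0.4],[3,0.25,3,0,-0.4],[3,0.25,3,0,-0.4],[3,0.25,3,0,-0.4],[3,0.25,3,0,-0.4]]'
python3 -m handwheel '[[3,0.25,3,0,-0.4],[3,0.25,3,0,-0.4],[3,0.25,3,0,-0.4],[3,0.25,2.5,0,-0.4],[3,0,1.5,0,0],[3,0,0,0,0],[3,0,0,-2,0],[3,0,0,-2,0],[3,0,0,-2,0],[3,0,0,0,0],[3,0,0,0,0]]'
python3 - <<'E'
from h import *
a=cap('side')[0];b,P,_,_=cap('top')
h=cv2.cvtColor(b,cv2.COLOR_RGB2HSV)
m=(h[...,0]>98)&(h[...,0]<115)&(h[...,1]>130)&(abs(P[...,2]-.062)<.006)&(P[...,0]<.58)
print('rim',cv2.minAreaRect(P[m][:,:2].astype(np.float32)),m.sum())
m=((h[...,0]<6)|(h[...,0]>174))&(h[...,1]>150)&(P[...,1]>.1)&(P[...,0]>.4)&(P[...,0]<.6)
print(np.nanpercentile(P[m],[2,98],0) if m.any() else '')
x=cv2.resize(a[100:240,170:340],(400,330));y=cv2.resize(b[140:290,110:280],(400,330));cv2.imwrite('pics/p4.png',np.hstack([x,y])[...,::-1])
E
```

```text
time: 7.33
tool_pos: [0.4989, 0.0696, 0.2561]
orientation: [-0.001, 0.087, 0.996, 0.0]
contact_force: [1.4, -0.8, -1.7]
gripper_width: 0.0438
finger_force: 25.0
time: 8.25
tool_pos: [0.5085, 0.1972, 0.1958]
orientation: [-0.002, 0.101, 0.995, -0.001]
contact_force: [-0.1, -0.4, -1.5]
gripper_width: 0.0441
finger_force: 25.0
rim ((0.5089381337165833, 0.20182186365127563), (0.1258377730846405, 0.11675482988357544), 77.76338195800781) 134
```

View pics/p4.png

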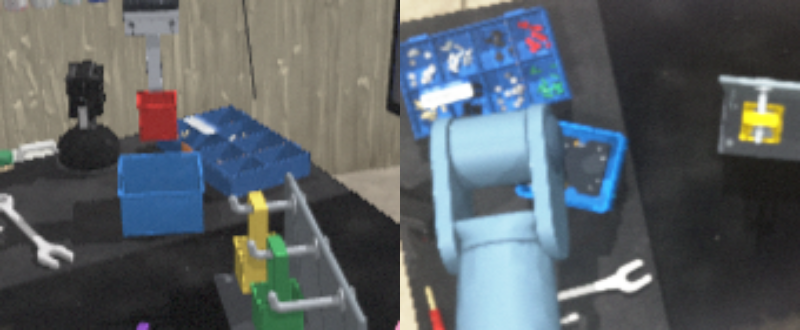

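The caddy hangs level above the tray (crop left (155,115), tray (160,195)), and the tray has not moved. Lowering.

```bash
python3 -m handwheel '[[3,0,0.5,-1.5,0],[3,0,0,-2,0],[3,0,0,-2,0],[3,0,0,-2,0],[3,0,0,-1.5,0],[3,0,0,-1.2,0],[3,0,0,-0.8,0],[3,0,0,-0.6,0],[3,0,0,0,0],[3,0,0,0,0]]'
python3 -m handwheel '[[3,0,0,-0.2,0],[3,0,0,-0.2,0],[3,0,0,-0.2,0],[3,0,0,0,0],[3,0,0,0,0]]'
```

```text
time: 9.18
tool_pos: [0.5101, 0.203, 0.0821]
orientation: [0.001, 0.1, 0.995, 0.0]
contact_force: [0.7, 0.1, -2.4]
gripper_width: 0.0439
finger_force: 25.0
time: 9.6
tool_pos: [0.5095, 0.203, 0.0754]
orientation: [-0.0, 0.1, 0.995, -0.0]
contact_force: [-0.4, -0.6, -1.7]
gripper_width: 0.0438
finger_force: 25.0
```

```bash
python3 -m handwheel '[[3,0,0,-0.1,0],[3,0,0,-0.1,0],[3,0,0,0,0],[3,0,0,0,0]]'
python3 -m handwheel '[[3,0,0,-0.1,0],[3,0,0,-0.1,0],[3,0,0,0,0],[3,0,0,0,0]]'
```

```text
time: 9.93
tool_pos: [0.5095, 0.2029, 0.0734]
orientation: [-0.0, 0.1, 0.995, -0.0]
contact_force: [-0.4, 0.2, -1.9]
gripper_width: 0.044
finger_force: 25.0
time: 10.27
tool_pos: [0.5095, 0.2029, 0.0714]
orientation: [-0.0, 0.1, 0.995, -0.0]
contact_force: [-0.1, 0.0, -2.0]
gripper_width: 0.0439
finger_force: 25.0
```

```bash
python3 -m handwheel '[[3,0,0,-0.1,0],[3,0,0,-0.05,0],[3,0,0,0,0],[3,0,0,0,0]]'
python3 -m handwheel '[[3,0,0,-0.1,0],[3,0,0,0,0],[3,0,0,0,0]]'
```

```text
time: 10.6
tool_pos: [0.5098, 0.2029, 0.0712]
orientation: [-0.0, 0.1, 0.995, -0.0]
contact_force: [-3.3, -2.3, 6.3]
gripper_width: 0.0436
finger_force: 25.0
time: 10.85
tool_pos: [0.51, 0.2028, 0.0712]
orientation: [-0.0, 0.1, 0.995, -0.0]
contact_force: [-6.2, -2.7, 11.7]
gripper_width: 0.044
finger_force: 25.0
```

Floor contact made. Easing the preload, then releasing and backing straight up.

```bash
python3 -m handwheel '[[3,0,0,0.1,0],[3,0,0,0.05,0],[3,0,0,0,0],[4.6,0,0,0,0],[5,0,0,0,0],[6,0,0,0,0],[6.4,0,0,0,0],[6.4,0,0,0,0],[6.4,0,0,0,0]]' 
python3 -m handwheel '[[6.4,0,0,0.5,0],[6.4,0,0,1,0],[6.4,0,0,1.5,0],[6.4,0,0,2,0],[6.4,0,0,2,0],[6.4,0,0,2,0],[6.4,0,0,2,0],[6.4,0,0,2,0],[6.4,0,0,1,0],[6.4,0,0,0,0],[6.4,0,0,0,0]]'
python3 - <<'E'
from h import *
a=cap('side')[0];c,P,_,_=cap('wrist')
h=cv2.cvtColor(c,cv2.COLOR_RGB2HSV)
m=((h[...,0]<6)|(h[...,0]>174))&(h[...,1]>150)&(P[...,1]>.14)&(P[...,1]<.26)&(P[...,0]>.45)&(P[...,0]<.57)
q=P[m];z=np.percentile(q[:,2],98);t=q[q[:,2]>z-.005]
print(z,np.percentile(q,[2,98],0).round(3),t.mean(0))
x=cv2.resize(a[120:290,170:340],(400,400));y=cv2.resize(c,(400,300));y=cv2.copyMakeBorder(y,0,100,0,0,0);cv2.imwrite('pics/p5.png',np.hstack([x,y])[...,::-1])
E
```

```text
time: 11.6
tool_pos: [0.5095, 0.203, 0.0703]
orientation: [-0.0, 0.1, 0.995, 0.0]
contact_force: [0.0, -0.1, 0.1]
gripper_width: 0.0641
finger_force: 0.0
time: 12.52
tool_pos: [0.5097, 0.203, 0.2108]
orientation: [0.0, 0.1, 0.995, 0.0]
contact_force: [-0.1, -0.3, 0.0]
gripper_width: 0.0638
finger_force: 0.0
0.11453986060287658 [[0.494 0.178 0.004]
 [0.529 0.226 0.115]] [0.50291918 0.20297287 0.11315206]
```

View pics/p5.png

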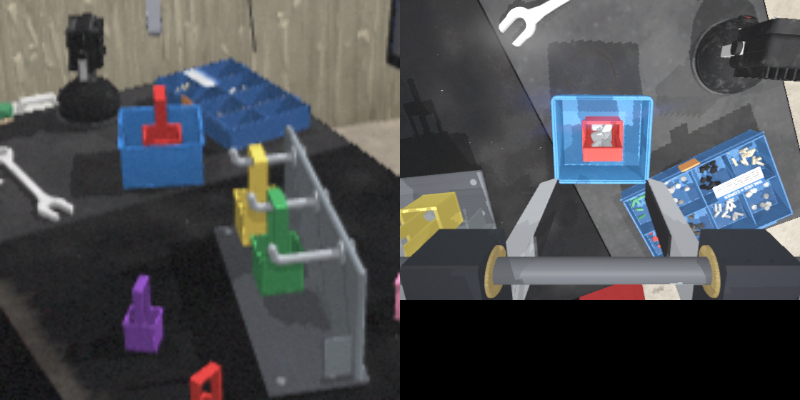

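The red caddy stands upright in the tray (side crop (160,120), wrist (603,140)), with its crown at z 0.114. Yellow and green still hang on their hooks, and the gripper is clear.

```bash
python3 -c "from station import ctrl; print(ctrl.job_done())"
```

```text
the job is handed in; nothing more can be done
None
```

The red caddy is off its hook and standing upright in the blue tray, set down under control; yellow and green still hang on their hooks, and the job was handed in at about 12.6 s.

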